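Fit the long roller into the slab press's sprung roller head

TASK

Take the long plain wooden roller from the rack and fit it into the grey roller head of the slab press. Put one end in under the steel strip and press it against the spring plate, then tip the other end down inside the fixed end wall. Leave it lying level on both saddles, held between plate and wall by the spring.

Things in the scene. Friction and masses are not known exactly. Their poses are not given: they have to be found in the camera images.
- long_roller_mid (a point): Centre of the long roller: plain wooden cylinder 36 mm thick, 150 mm long, 110 g, axis = this y axis, ends alike. Lies level, axis 40 mm above the table, on a rack of 3 parallel rows 90 mm apart in any order; the others are a like roller 100 mm long and a rolling pin with 100 mm barrel and thin handles. Rack saddles touch it 31 to 45 mm either side of its middle; the middle is free down to the table.
- seat (a point): Centre of the fitted roller in the fixed grey head, 46 mm above the table; z up, y along the roller from fixed wall to spring plate. Offsets here: wall's inner face y = -75 mm, 12 mm thick, top z = +10 mm. V-saddles 30 degrees steep at y = -68 to -54 and +41 to +55 mm, lips x = +-20, z = -10 mm. Between them only the base plate, its top at z = -38 mm: room for fingers.
- strip (a point): Middle of the near edge of the fixed steel strip over the spring plate, at its underside: 60 mm along y and 38 mm above the seat, same axes. Strip 24 mm wide, 4 mm thick, runs 68 mm to +y onto a back wall equally high. An end goes in below it from the side, roller sloping about 15 degrees, that end low. Below the strip, cheeks at x = +-32 mm up to 20 mm under it guide the end.
- pusher (a joint): Spring plate, 50 mm wide, its top 28 mm above the seat point. Value = travel in m towards the seat's +y: 0 free (face at y = +63 mm from the seat), 0.012 with the roller fitted, stop at 0.036. While tipping, about 0.022 lets the far end clear the wall. It pushes back with 2 N at 0, 4.4 N at 0.012, 9 N at the stop.
Not all that is in view belongs to the job. Leave any green look-alike of the part that bears long_roller_mid alone.

How it is judged:
By the outcome, as a careful person would: the job done as asked, in the order asked, and still so for the second after the job is handed in, with the robot touching nothing.
It also fails if it takes over 45 s, if anything falls off the work surface, if the arm or the gripper's body presses on something with over 40 N, if the wrist force passes 120 N, or if a joint passes its speed limit or range.

ROBOT

A 7-joint arm with a two-finger parallel gripper is mounted at the origin on the work surface. World frame = base frame: x ahead of the robot, y to its left, z up, the work surface at z = 0. Lengths are in m, angles in rad, forces in N, time in s.
With the tool pointing down it reaches from about 0.4 to 0.875 m from the base axis. Payload 19.3 kg.
Tool frame: the origin (TCP) lies midway between the tips of the shut fingers; the grasp point (between the pads) lies 19 mm behind it; z points along the fingers, y is the line along which they close (so a half turn about z gives the same grasp; the last joint's range is limited). The gripper opens to 85 mm and grips with 20 to 120 N. Pads are 22 mm wide; open, the fingers measure 114 mm over their backs; the gripper's body (76 mm by 85 mm) begins 54 mm behind the grasp point. The pads swing forward as they close: fully open they stand 13 mm farther back than shut.
Start: joints at [-1.406, 0.521, -0.036, 1.599, 0.021, 1.021, -0.113], TCP at [0.145, 0.608, 0.231] pointing down, gripper open.
Joint ranges: [-2.91, 2.91], [-0.3, 2.13], [-1.5, 1.42], [0.17, 2.43], [-1.26, 4.41], [0.16, 1.93], [-2.52, 2.52]. Speed limits (rad/s): [1.89, 1.89, 2.39, 2.39, 3.01, 3.01, 3.01].

INTERFACE

Orientations are given as [roll, pitch, yaw] about the fixed x, y, z axes, in that order (R = Rz(yaw) Ry(pitch) Rx(roll)).
In Python, from workcell import * gives the robot as it stands. The module is installed in compiled form; this text tells all that it offers.
- The arm moves only by the tool play_rows, never from a script. Its argument "deltas" is a list of rows, each a list of 7 numbers: the shift along the tool's x, y, z in units of 500 mm (1.0 is 500 mm), then the turn, a rotation vector about the tool's x, y, z in units of 120 degrees (1.0 is 120 degrees), then the closure, from 0 (fully open) to 1 (shut). A call has 1 to 10 rows; each row is the pose to reach, as a shift and turn from the pose commanded when the call began, along the tool's axes at that moment; what a row does not reach only later rows make up. A row lasts 1/10 s, in which the tool goes at most 50 mm and 8.59 degrees, less where a joint would pass 70% of its speed; a pose out of reach is approached as far as the arm can. A call with a number of a shift or a turn outside -1 to 1 is refused whole. A call with a gripper value outside its range is refused whole. The fingers move at their own pace and stop on an object; "newtons" is the grip in N (left out, the last holds). Time passes only in rows, so rows that repeat a pose let the fingers close. It gives the time, the measured TCP pose, the force, the opening and the grip force at its end, in the units of the state.
- observe(): the state, without advancing time (a new reading comes with each control period).
- grab_frame(name): name is "scene" or "top" or "wrist"; returns the picture (480x640x3 uint8, red, green, blue); there is no depth.
- get_calibration(name): a dict with "fovy" (degrees; the focal length in pixels is half the picture's height over the tangent of half this angle, whatever the lens; pixels are square), "cx", "cy" (the principal point, pixels), "k1" (the pictures are not rectified: a ray, as slopes to the right and down, at radius r is drawn at 1 + k1 r^2 times it, then the intrinsics apply), "xyz" and "rotation" of the camera in the world. Camera axes: x right, y down, z forward; pixel columns grow to the right and rows downward; lengths in m; the calibration is good to about 2 mm. A picture is of the moment at which its call begins: read the wrist's pose just before it. get_calibration takes no time and is no camera call; for the wrist camera it gives the pose at the moment of the call.
- job_done(): hands the job in; it is judged then, once.
The state is a dict: "clock": time; "qpos": joint angles; "qd": joint speeds; "joint_efforts": joint torques, N m; "position": TCP position; "tool_rot": TCP orientation; "force": force on the tool from outside, world axes, zero at the start; "moment": the same for the moment, N m; "grip_width": finger opening in m; "finger_force": force on a finger pad.
Only numpy, scipy, OpenCV 4.12 (cv2) and the standard library are available. Lean on these libraries where they do the work, as an engineer would, in place of code of your own. Each camera call takes 0.05 s, during which the arm holds its last target. There are 200 camera calls.

## Working session

There is one attempt and no reset: what is moved stays moved. The work goes in short steps, Python scripts to look and compute and a tool call to move; the robot and the scene stay as the last step left them, time stands still between calls to the robot, and variables do not carry over. Pictures are saved under pics/ and viewed, at most 13 in all, crops included, and the job is handed in when it is done.

Besides the shell and the picture viewer there is one more tool, called by a JSON object that holds its "op" and its "data", one argument or row to a line. play_rows: Moves the arm, as the interface text tells. Its arguments: {"type":"object","properties":{"deltas":{"type":"array"},"newtons":{"type":"number"}},"required":["deltas"]}

```bash
mkdir -p pics
python3 - <<'E'
from workcell import *
import cv2
s=observe();print(s)
for n in("scene","top"):
    c=get_calibration(n);print(n,c)
    cv2.imwrite(f"pics/{n}0.png",grab_frame(n)[:,:,::-1])
E
```

```text
{'clock': 0.0, 'qpos': array([-1.40616484,  0.52202407, -0.03634471,  1.59997318,  0.02120223,
        1.02105575, -0.1127937 ]), 'qd': array([-4.78760639e-04, -8.68598347e-04,  9.18832864e-04,  3.17944057e-05,
       -5.16834885e-04,  1.20875983e-05, -5.02784636e-04]), 'joint_efforts': array([-6.54976047e-04, -9.27137232e+01,  1.97994947e+00, -3.69919717e+01,
        1.78423023e-02,  8.32790975e-03,  2.52925616e-05]), 'position': array([0.14537655, 0.60754017, 0.23073172]), 'tool_rot': array([-3.14051941e+00,  6.74706793e-05,  2.90677307e+00]), 'force': array([ 0.64102596, -0.12376698, -0.07109844]), 'moment': array([-0.02065933,  0.04581494,  0.00615431]), 'finger_force': 0.0, 'grip_width': 0.0853310123066634}
scene {'fovy': 50.3366125991969, 'cx': 314.9582977667731, 'cy': 236.00954877119747, 'k1': 0.001873953861967315, 'xyz': array([ 1.14033574, -0.61127575,  0.68095912]), 'rotation': array([-2.20464451,  0.01072176,  0.7740139 ])}
top {'fovy': 44.002503700113145, 'cx': 314.9712798146145, 'cy': 234.2404462139549, 'k1': -0.18433482973689874, 'xyz': array([ 0.35974142, -0.02309721,  1.19528395]), 'rotation': array([-2.95374465, -0.0087479 , -1.57247744])}
```

View pics/top0.png

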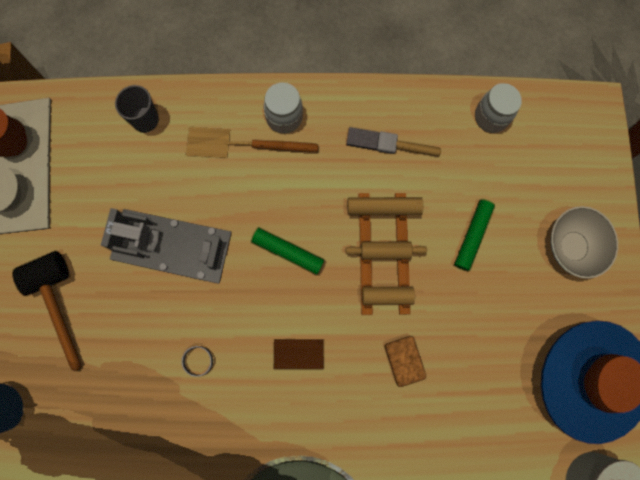

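View pics/scene0.png

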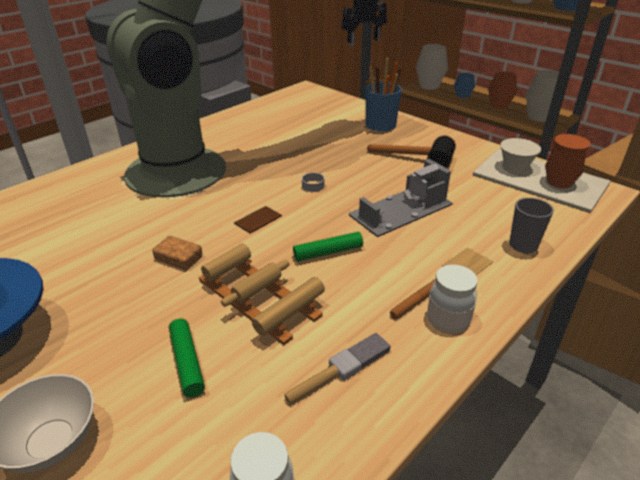

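The top view shows three rack rows: a roller at (385,207), about 75 px long; a pin with handles at (386,250); and a roller at (388,296), about 52 px long. The first is the plain long one. The green rods at (288,251) and (475,235) are decoys. The head is at (165,245), with the strip at its left end (125,233) and the wall at its right (212,250). I'll confirm both in an enlarged crop.

```bash
cat > h.py <<'E'
from workcell import *
import numpy as np, cv2
from scipy.spatial.transform import Rotation as R
def cal(n):
    c=get_calibration(n); f=240/np.tan(np.radians(c["fovy"]/2)); return c,f,R.from_euler('xyz',c["rotation"]).as_matrix()
def ray(C,u,v):
    c,f,M=C; d=np.array([(u-c["cx"])/f,(v-c["cy"])/f]); p=d.copy()
    for _ in range(10): p=d/(1+c["k1"]*(p@p))
    return c["xyz"],M@np.array([p[0],p[1],1])
def onz(C,u,v,z):
    o,d=ray(C,u,v); return o+d*(z-o[2])/d[2]
def proj(C,P):
    c,f,M=C; q=M.T@(np.array(P)-c["xyz"]); p=q[:2]/q[2]; p=p*(1+c["k1"]*(p@p)); return np.array([c["cx"],c["cy"]])+f*p
E
python3 - <<'E'
from h import *
im=cv2.imread("pics/top0.png")
a=cv2.resize(im[185:320,330:465],(500,500),interpolation=2);b=cv2.resize(im[195:295,95:240],(0,0),fx=4.5,fy=4.5,interpolation=2)[:500]
a=cv2.resize(im[185:320,330:440],(300,368),interpolation=2);b=cv2.resize(im[200:290,95:240],(500,310),interpolation=2)
o=np.zeros((380,800,3),np.uint8);o[:368,:300]=a;o[:310,300:]=b;cv2.imwrite("pics/c1.png",o)
E
```

```text
(no output)
```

View pics/c1.png

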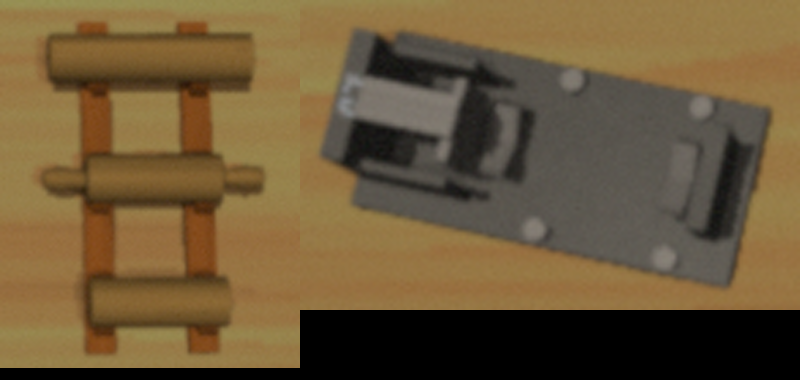

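The crop confirms that the top row is the plain 150 mm roller. In the head, the strip runs left, with its near edge around crop (457,112), and the wall is at the right, around (715,185).

Run:
```python
from h import *
C=cal("top")
L=lambda x,y:(330+x/2.727,185+y/2.726)
H=lambda x,y:(95+(x-300)/3.448,200+y/3.444)
a,b=onz(C,*L(47,58),.04),onz(C,*L(253,60),.04);print("roller",a,b,(a+b)/2,np.linalg.norm(a-b))
for n,p,z in [("baseBL",(353,205),.008),("baseBR",(728,287),.008),("baseTR",(768,108),.008),("baseTL",(400,33),.008),("strip near",(457,112),.088),("striptop",(465,82),.088),("stripbot",(450,140),.088),("wall in top",(728,127),.056),("wall in bot",(700,233),.056),
 ("sadR top",(692,143),.036),("sadR bot",(672,212),.036),("r1",(572,79),.01),("r2",(701,105),.01),("r3",(535,230),.01),("r4",(664,258),.01)]:
    print(n,onz(C,*H(*p),z).round(4))
```

```text
roller [ 0.63628623 -0.09822015  0.04      ] [ 0.6351553  -0.25077944  0.04      ] [ 0.63572076 -0.17449979  0.04      ] 0.15256348073563994
baseBL [0.5324 0.3877 0.008 ]
baseBR [0.4849 0.1592 0.008 ]
baseTR [0.5914 0.1381 0.008 ]
baseTL [0.6378 0.3647 0.008 ]
strip near [0.5736 0.3027 0.088 ]
striptop [0.5907 0.299  0.088 ]
stripbot [0.5577 0.3059 0.088 ]
wall in top [0.5711 0.1542 0.056 ]
wall in bot [0.5103 0.1685 0.056 ]
sadR top [0.5653 0.178  0.036 ]
sadR bot [0.525  0.1884 0.036 ]
r1 [0.6087 0.2562 0.01  ]
r2 [0.5928 0.1779 0.01  ]
r3 [0.5177 0.2747 0.01  ]
r4 [0.5015 0.1971 0.01  ]
```

```bash
cat >> h.py <<'E'
def plan(pos,rpy,s=None):
    s=s or observe(); T=R.from_euler('xyz',s["tool_rot"]); G=R.from_euler('xyz',rpy)
    d=T.inv().apply(np.array(pos)-s["position"])/.5; r=(T.inv()*G).as_rotvec(degrees=True)/120
    print("delta",d.round(4),r.round(4))
E
python3 - <<'E'
from h import *
plan([.53,.235,.30],[np.pi,0,np.radians(78.3)])
c=get_calibration("wrist"); s=observe(); T=R.from_euler('xyz',s["tool_rot"])
print(T.inv().apply(c["xyz"]-s["position"]),(T.inv()*R.from_euler('xyz',c["rotation"])).as_matrix().round(3))
E
```

```text
delta [-0.9215 -0.5458 -0.1378] [-4.000e-04  4.000e-04  7.354e-01]
[ 0.07727766  0.00070373 -0.14317049] [[-0.    -0.953 -0.302]
 [ 1.    -0.     0.   ]
 [-0.    -0.302  0.953]]
```

{"op": "play_rows", "data": {
  "deltas": [
    [-0.97, -0.458, -0.138, 0, 0, 0.735, 0],
    [-0.97, -0.458, -0.138, 0, 0, 0.735, 0],
    [-0.97, -0.458, -0.138, 0, 0, 0.735, 0],
    [-0.97, -0.458, -0.138, 0, 0, 0.735, 0],
    [-0.97, -0.458, -0.138, 0, 0, 0.735, 0],
    [-0.97, -0.458, -0.138, 0, 0, 0.735, 0],
    [-0.97, -0.458, -0.138, 0, 0, 0.735, 0],
    [-0.97, -0.458, -0.138, 0, 0, 0.735, 0],
    [-0.97, -0.458, -0.138, 0, 0, 0.735, 0],
    [-0.97, -0.458, -0.138, 0, 0, 0.735, 0]
  ]
}}

```text
clock: 1.1
position: [0.5335, 0.2961, 0.2954]
tool_rot: [-3.141, -0.0, 1.401]
force: [-0.3, 1.3, -0.2]
grip_width: 0.0853
finger_force: 0.0
```

Run:
```python
from h import *
s=observe();print(s["clock"],s["position"],s["tool_rot"],s["qpos"].round(2))
plan([.564,.272,.30],[np.pi,0,np.radians(78.3)])
```

```text
1.1 [0.53348215 0.2960797  0.29535518] [-3.14148349e+00 -1.67765617e-05  1.40088656e+00] [-0.89  0.47  0.42  1.58 -0.21  1.14 -0.59]
delta [-0.0371  0.0683 -0.0093] [-0.0001 -0.      0.0164]
```

{"op": "play_rows", "data": {
  "deltas": [
    [-0.02, 0.05, 0, 0, 0, 0.01, 0],
    [-0.02, 0.05, 0, 0, 0, 0.01, 0],
    [-0.02, 0.05, 0, 0, 0, 0.01, 0],
    [-0.02, 0.05, 0, 0, 0, 0.01, 0]
  ]
}}

```text
clock: 1.5
position: [0.5545, 0.2844, 0.2948]
tool_rot: [-3.141, 0.0, 1.387]
force: [-0.5, 0.1, -0.4]
grip_width: 0.0856
finger_force: 0.0
```

Run:
```python
from h import *
import json
s=observe();print(s["position"],s["tool_rot"])
c=get_calibration("wrist");im=grab_frame("wrist")[:,:,::-1]
cv2.imwrite("pics/w1.png",im)
json.dump({k:np.array(v).tolist() for k,v in c.items()},open("w1.json","w"))
```

```text
[0.55449756 0.28443225 0.29480312] [-3.14075576e+00  4.66264596e-05  1.38734071e+00]
```

View pics/w1.png

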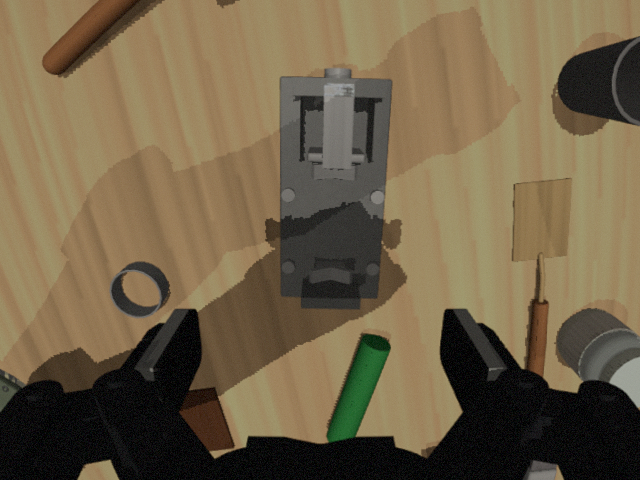

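The wrist view shows the head at (335,185) with its axis almost vertical in the picture. The strip's near edge is around (338,165) and the wall is at (331,290). I'll enlarge it to read the edges.

Run:
```python
import cv2,numpy as np
im=cv2.imread("pics/w1.png")[65:315,265:405]
im=(255*(im/255.)**.5).astype(np.uint8)
a=cv2.resize(im[:125],(0,0),fx=5,fy=4.8,interpolation=2)
o=np.hstack([cv2.resize(im[:125,:],(400,600-1),interpolation=2),cv2.resize(im[125:,:],(400,599),interpolation=2)])
o=np.hstack([cv2.resize(im[:125,20:120],(400,500),interpolation=2),cv2.resize(im[125:,20:120],(400,500),interpolation=2)])
cv2.imwrite("pics/c2.png",o)
```

```text
(no output)
```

View pics/c2.png

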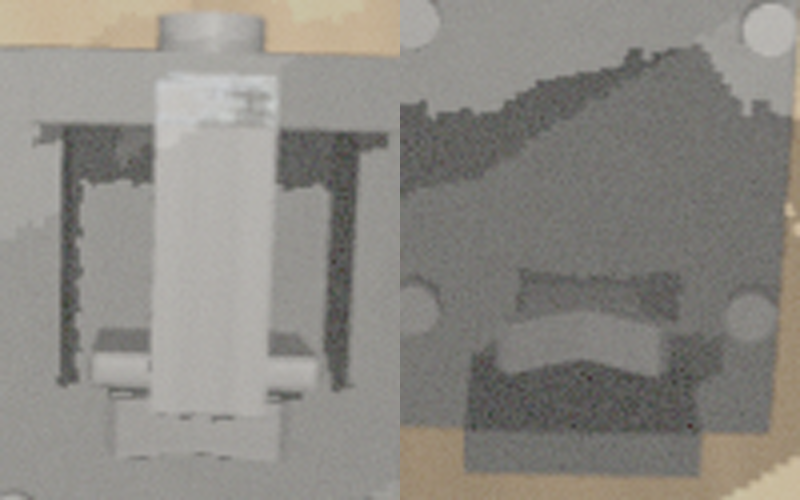

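Run:
```python
from h import *
import json
c={k:np.array(v) for k,v in json.load(open("w1.json")).items()}
C=(c,240/np.tan(np.radians(c["fovy"]/2)),R.from_euler('xyz',c["rotation"]).as_matrix())
yd=np.array([.2025,.979]);xd=np.array([.979,-.2025])
for n,u,v,z in [("stripL",322.5,168.2,.088),("stripR",352.5,168.2,.088),("wallL",301.5,297.5,.056),("wallR",360,298,.056),("wall out L",301.5,307.5,.056),("wall out R",360,308.5,.056),
 ("r1",287.5,195,.01),("r2",377.5,197,.01),("r3",288,267.5,.01),("r4",373,269,.01),("backL",281,77,.088),("backR",391.5,79,.088),("stripfarL",324,83.7,.088),("stripfarR",354.7,83.7,.088)]:
    p=onz(C,u,v,z);print(n,p.round(4),"lat",(p[:2]@xd).round(4),"lon",(p[:2]@yd).round(4))
```

```text
stripL [0.5605 0.3079 0.088 ] lat 0.4863 lon 0.4149
stripR [0.5851 0.3033 0.088 ] lat 0.5114 lon 0.4154
wallL [0.5154 0.1792 0.056 ] lat 0.4683 lon 0.2798
wallR [0.5731 0.1679 0.056 ] lat 0.5271 lon 0.2804
wall out L [0.5132 0.1682 0.056 ] lat 0.4684 lon 0.2686
wall out R [0.5713 0.1562 0.056 ] lat 0.5277 lon 0.2686
r1 [0.5177 0.2752 0.01  ] lat 0.4511 lon 0.3743
r2 [0.6095 0.2561 0.01  ] lat 0.5448 lon 0.3741
r3 [0.5016 0.1957 0.01  ] lat 0.4514 lon 0.2931
r4 [0.5931 0.1769 0.01  ] lat 0.5448 lon 0.2932
backL [0.5414 0.3855 0.088 ] lat 0.4519 lon 0.4871
backR [0.6273 0.3682 0.088 ] lat 0.5396 lon 0.4875
stripfarL [0.5739 0.3742 0.088 ] lat 0.4861 lon 0.4825
stripfarR [0.5979 0.3698 0.088 ] lat 0.5104 lon 0.4831
```

Strip and wall agree. The strip measures 25 mm wide and 68 mm long, and both put the seat at (0.5594, 0.2467, 0.046), with the seat's y direction (0.2025, 0.979). Next I'll go above the roller.

Run:
```python
from h import *
plan([.636,-.174,.17],[np.pi,0,np.radians(89.6)])
```

```text
delta [-0.8721  0.3275  0.2496] [-0.0003 -0.0001 -0.0841]
```

{"op": "play_rows", "data": {
  "deltas": [
    [-0.872, 0.328, 0.25, 0, 0, -0.084, 0],
    [-0.872, 0.328, 0.25, 0, 0, -0.084, 0],
    [-0.872, 0.328, 0.25, 0, 0, -0.084, 0],
    [-0.872, 0.328, 0.25, 0, 0, -0.084, 0],
    [-0.872, 0.328, 0.25, 0, 0, -0.084, 0],
    [-0.872, 0.328, 0.25, 0, 0, -0.084, 0],
    [-0.872, 0.328, 0.25, 0, 0, -0.084, 0],
    [-0.872, 0.328, 0.25, 0, 0, -0.084, 0],
    [-0.872, 0.328, 0.25, 0, 0, -0.084, 0],
    [-0.872, 0.328, 0.25, 0, 0, -0.084, 0]
  ]
}}

```text
clock: 2.55
position: [0.636, -0.1778, 0.1693]
tool_rot: [-3.141, 0.001, 1.561]
force: [-0.2, -0.1, 0.1]
grip_width: 0.085
finger_force: 0.0
```

{"op": "play_rows", "data": {
  "deltas": [
    [0, 0, 0, 0, 0, 0, 0],
    [0, 0, 0, 0, 0, 0, 0]
  ]
}}

```text
clock: 2.75
position: [0.6362, -0.1747, 0.1698]
tool_rot: [-3.141, -0.0, 1.562]
force: [1.2, 0.7, 0.8]
grip_width: 0.0854
finger_force: 0.0
```

Run:
```python
from h import *
s=observe();print(s["position"],s["tool_rot"])
C=cal("wrist");im=grab_frame("wrist")[:,:,::-1]
cv2.imwrite("pics/w2.png",im)
for P in [(.6363,-.0982,.04),(.6352,-.2508,.04)]: print(proj(C,P))
for uv in [(0,0)]: pass
import json;json.dump({k:np.array(v).tolist() for k,v in C[0].items()},open("w2.json","w"))
```

```text
[ 0.63618385 -0.17474119  0.16981845] [-3.14110224e+00 -4.38226941e-04  1.56171689e+00]
[319.35705977 104.03547123]
[319.92645119 321.38859088]
```

View pics/w2.png

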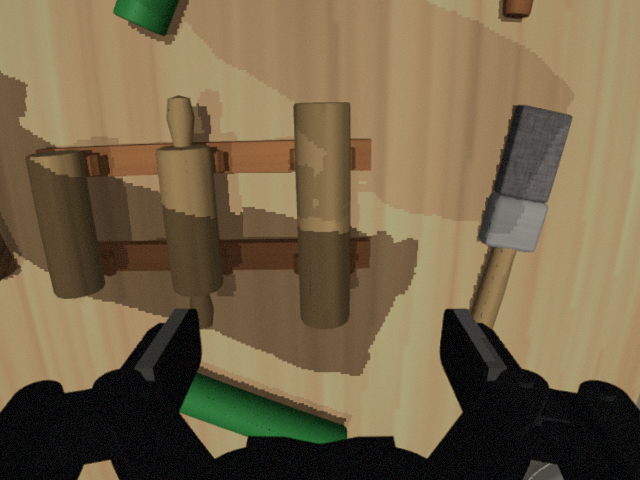

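The wrist view has the long roller at (323,212), ends at v = 103 and 322. That is about 2 mm to +x of my estimate, and the y centre agrees. I'll descend and grip.

{"op": "play_rows", "data": {
  "deltas": [
    [0, 0.004, 0.1, 0, 0, -0.004, 0],
    [0, 0.004, 0.2, 0, 0, -0.004, 0],
    [0, 0.004, 0.27, 0, 0, -0.004, 0],
    [0, 0.004, 0.298, 0, 0, -0.004, 0],
    [0, 0.004, 0.298, 0, 0, -0.004, 0],
    [0, 0.004, 0.298, 0, 0, -0.004, 1],
    [0, 0.004, 0.298, 0, 0, -0.004, 1],
    [0, 0.004, 0.298, 0, 0, -0.004, 1],
    [0, 0.004, 0.298, 0, 0, -0.004, 1],
    [0, 0.004, 0.298, 0, 0, -0.004, 1]
  ],
  "newtons": 60
}}

```text
clock: 3.8
position: [0.6382, -0.1752, 0.0227]
tool_rot: [3.141, -0.0, 1.57]
force: [-9.5, 2.2, 18.5]
grip_width: 0.0344
finger_force: 58.1
```

{"op": "play_rows", "data": {
  "deltas": [
    [0, 0, 0, 0, 0, 0, 1],
    [0, 0, 0, 0, 0, 0, 1],
    [0, 0, 0, 0, 0, 0, 1],
    [0, 0, 0, 0, 0, 0, 1]
  ]
}}

```text
clock: 4.2
position: [0.6382, -0.1752, 0.0227]
tool_rot: [3.141, -0.0, 1.57]
force: [-9.1, 2.3, 19.3]
grip_width: 0.0345
finger_force: 58.1
```

{"op": "play_rows", "data": {
  "deltas": [
    [0, 0, -0.02, 0, 0, 0, 1],
    [0, 0, -0.06, 0, 0, 0, 1],
    [0, 0, -0.15, 0, 0, 0, 1],
    [0, 0, -0.25, 0, 0, 0, 1],
    [0, 0, -0.35, 0, 0, 0, 1],
    [0, 0, -0.35, 0, 0, 0, 1],
    [0, 0, -0.35, 0, 0, 0, 1]
  ]
}}

```text
clock: 4.9
position: [0.6388, -0.1751, 0.1977]
tool_rot: [3.139, 0.0, 1.57]
force: [-0.1, -0.1, -1.8]
grip_width: 0.0344
finger_force: 60.2
```

Run:
```python
from h import *
s=observe();print(s["position"],s["tool_rot"],s["force"],s["grip_width"])
y=np.array([.2025,.979,0]);y/=np.linalg.norm(y);seat=np.array([.5594,.2467,.046])
yaw=np.arctan2(y[1],y[0]);print(np.degrees(yaw))
c=get_calibration("wrist");im=grab_frame("wrist")[:,:,::-1];im2=grab_frame("scene")[:,:,::-1]
C=cal("scene");T=s["position"];u,v=proj(C,T+[0,0,.019]).astype(int);print(u,v)
a=im2[v-100:v+100,u-110:u+110];a=cv2.resize(a,(400,364))
cv2.imwrite("pics/w3.png",np.hstack([cv2.resize(im,(400,364)),a]))
for th in(0,15):
  t=np.radians(th)
  # tool x -> (cos)y -sin z ; tool z -> down leaning
  tx=np.cos(t)*y-np.sin(t)*np.array([0,0,1]); tz=-(np.cos(t)*np.array([0,0,1])+np.sin(t)*y); ty=np.cross(tz,tx)
  print(th,R.from_matrix(np.c_[tx,ty,tz]).as_euler('xyz'))
```

```text
[ 0.638782   -0.17507519  0.19769296] [3.13895206e+00 1.29725443e-04 1.57029783e+00] [-0.06092775 -0.0683391  -1.77239434] 0.03438796800261569
78.31353373847001
284 224
0 [3.14159265 0.         1.36682901]
15 [-3.14159265  0.26179939  1.36682901]
```

View pics/w3.png

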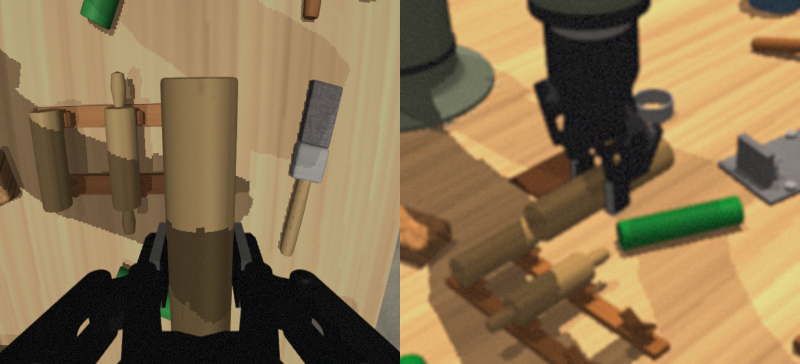

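The roller is held level, with +y to the upper end. Its end edge is at about (320,103) in full-frame pixels and its silhouette is about 119 px wide. I'll check its height in the hand from that.

Run:
```python
from h import *
im=cv2.resize(cv2.imread("pics/w3.png")[:,:400],(640,480)) 
c,f,M=cal("wrist");s=observe();T=R.from_euler('xyz',s["tool_rot"])
for v in (108,115,130):
    row=cv2.GaussianBlur(im,(5,5),0)[v,220:420].astype(float).sum(1);g=np.gradient(row);print(v,220+np.argsort(-abs(g))[:8])
for h in (.012,.019,.026):   # roller axis this far behind TCP
    o=[]
    for sx in(.0755,):
      for dy in(-.018,.018):
        o.append(proj((c,f,M),s["position"]+T.apply([sx,dy,-h])).round(1))
      o.append(proj((c,f,M),s["position"]+T.apply([sx,0,-h-.018])).round(1))
    print(h,o)
```

```text
108 [256 257 380 381 255 379 258 382]
115 [256 257 380 381 255 379 382 258]
130 [257 256 380 381 258 379 255 382]
0.012 [array([260.3, 110.2]), array([379.4, 110.2]), array([319.7, 111.3])]
0.019 [array([257. , 110.7]), array([382.7, 110.7]), array([319.7, 111.9])]
0.026 [array([253.2, 111.3]), array([386.3, 111.3]), array([319.6, 112.7])]
```

```bash
cat >> h.py <<'E'
Y=np.array([.2025,.979,0]);Y/=np.linalg.norm(Y);Z=np.array([0,0,1.]);X=np.cross(Y,Z);SEAT=np.array([.5594,.2467,.046])
def tcp(yc,zc,th,off=.002,lat=0):
    t=np.radians(th);tx=np.cos(t)*Y-np.sin(t)*Z;tz=-(np.cos(t)*Z+np.sin(t)*Y)
    return SEAT+lat*X+yc/1e3*Y+zc/1e3*Z-off*tx+.018*tz, [np.pi,t,np.arctan2(Y[1],Y[0])]
def where(s=None,off=.002):
    s=s or observe();T=R.from_euler('xyz',s["tool_rot"]);c=s["position"]+T.apply([off,0,-.018])-SEAT;a=T.apply([1,0,0])
    print("seat x,y,z mm",(1e3*np.array([c@X,c@Y,c@Z])).round(1),"tilt",np.degrees(-np.arcsin(a[2])).round(2),"yaw err",np.degrees(np.arctan2(a[1],a[0])-np.arctan2(Y[1],Y[0])).round(2),"F xyz",[round(float(s["force"]@k),1) for k in (X,Y,Z)],"t",s["clock"])
E
python3 - <<'E'
from h import *
where();plan(*tcp(-28,110,15))
E
```

```text
seat x,y,z mm [ 161.8 -394.9  167.3] tilt -0.03 yaw err 11.65 F xyz [0.3, 0.3, -1.8] t 5.0
delta [ 0.7751 -0.1712  0.1129] [ 0.0121 -0.1247  0.0966]
```

{"op": "play_rows", "data": {
  "deltas": [
    [0.775, -0.171, 0.113, 0.012, -0.125, 0.097, 1],
    [0.775, -0.171, 0.113, 0.012, -0.125, 0.097, 1],
    [0.775, -0.171, 0.113, 0.012, -0.125, 0.097, 1],
    [0.775, -0.171, 0.113, 0.012, -0.125, 0.097, 1],
    [0.775, -0.171, 0.113, 0.012, -0.125, 0.097, 1],
    [0.775, -0.171, 0.113, 0.012, -0.125, 0.097, 1],
    [0.775, -0.171, 0.113, 0.012, -0.125, 0.097, 1],
    [0.775, -0.171, 0.113, 0.012, -0.125, 0.097, 1],
    [0.775, -0.171, 0.113, 0.012, -0.125, 0.097, 1],
    [0.775, -0.171, 0.113, 0.012, -0.125, 0.097, 1]
  ]
}}

```text
clock: 6.0
position: [0.5504, 0.2192, 0.1367]
tool_rot: [-3.139, 0.262, 1.375]
force: [0.3, 0.1, -2.4]
grip_width: 0.0343
finger_force: 60.2
```

{"op": "play_rows", "data": {
  "deltas": [
    [0, 0, 0, 0, 0, 0, 1],
    [0, 0, 0, 0, 0, 0, 1],
    [0, 0, 0, 0, 0, 0, 1]
  ]
}}

```text
clock: 6.3
position: [0.5533, 0.2109, 0.1395]
tool_rot: [3.14, 0.263, 1.364]
force: [-0.4, -0.4, -0.7]
grip_width: 0.0342
finger_force: 60.2
```

Run:
```python
from h import *
where();plan(*tcp(-28,25.6,15))
cv2.imwrite("pics/w4.png",grab_frame("wrist")[:,:,::-1])
```

```text
seat x,y,z mm [  1.3 -29.6 110.4] tilt 15.08 yaw err -0.19 F xyz [-0.3, -0.5, -0.7] t 6.3
delta [ 0.0473 -0.0029  0.1629] [ 0.0004  0.0007 -0.0015]
```

View pics/w4.png

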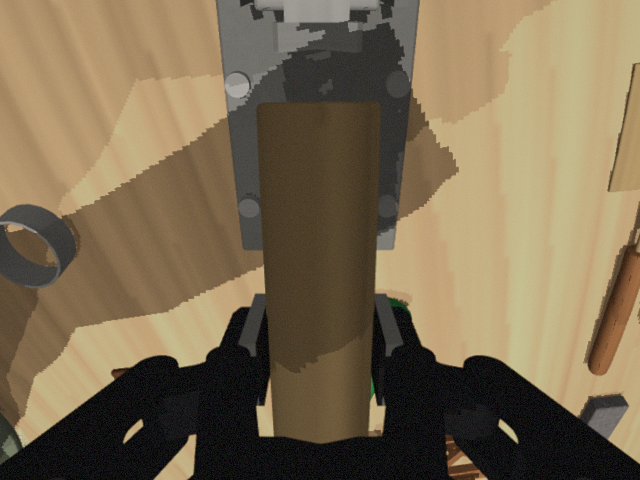

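The roller is in line with the head: roller end centre at (318,103), strip at (317,20). I'll descend in front of the strip.

{"op": "play_rows", "data": {
  "deltas": [
    [0.012, -0.003, 0.04, 0, 0, 0, 1],
    [0.023, -0.003, 0.08, 0, 0, 0, 1],
    [0.035, -0.003, 0.12, 0, 0, 0, 1],
    [0.041, -0.003, 0.145, 0, 0, -0.0015, 1],
    [0.047, -0.003, 0.163, 0, 0, -0.0015, 1],
    [0.047, -0.003, 0.163, 0, 0, -0.0015, 1],
    [0.047, -0.003, 0.163, 0, 0, -0.0015, 1]
  ]
}}

```text
clock: 7.05
position: [0.5524, 0.2141, 0.0554]
tool_rot: [3.14, 0.262, 1.368]
force: [-0.7, -1.4, -1.3]
grip_width: 0.0345
finger_force: 60.2
```

Run:
```python
from h import *
where();plan(*tcp(8,16,15))
```

```text
seat x,y,z mm [ -0.3 -26.7  26.2] tilt 15.03 yaw err 0.09 F xyz [-0.4, -1.5, -1.3] t 7.05
delta [0.0724 0.0005 0.0017] [0.0009 0.0002 0.0007]
```

{"op": "play_rows", "data": {
  "deltas": [
    [0.01, 0, 0, 0, 0, 0, 1],
    [0.02, 0, 0, 0, 0, 0, 1],
    [0.03, 0, 0, 0, 0, 0, 1],
    [0.04, 0, 0, 0, 0, 0, 1],
    [0.04, 0, 0, 0, 0, 0, 1],
    [0.04, 0, 0, 0, 0, 0, 1]
  ]
}}

```text
clock: 7.65
position: [0.5558, 0.2329, 0.0495]
tool_rot: [3.141, 0.263, 1.369]
force: [-1.1, -2.4, -0.8]
grip_width: 0.0342
finger_force: 60.2
```

Run:
```python
from h import *
where();plan(*tcp(8,16,15))
```

```text
seat x,y,z mm [-0.7 -7.7 20.4] tilt 15.08 yaw err 0.11 F xyz [-0.6, -2.5, -0.8] t 7.65
delta [0.0326 0.0015 0.0003] [0.0006 0.0007 0.0009]
```

{"op": "play_rows", "data": {
  "deltas": [
    [0.01, 0.001, 0, 0, 0, 0, 1],
    [0.02, 0.001, 0, 0, 0, 0, 1],
    [0.03, 0.001, 0, 0, 0, 0, 1],
    [0.034, 0.001, 0, 0, 0, 0, 1],
    [0.034, 0.001, 0, 0, 0, 0, 1],
    [0.034, 0.001, 0, 0, 0, 0, 1]
  ]
}}

```text
clock: 8.25
position: [0.5597, 0.2487, 0.0452]
tool_rot: [3.141, 0.263, 1.368]
force: [-2.1, -6.3, 3.5]
grip_width: 0.0344
finger_force: 60.4
```

Run:
```python
from h import *
where()
for th,z in ((10,11.5),(5,7),(0,2)): plan(*tcp(8.5,z,th))
cv2.imwrite("pics/w5.png",np.hstack([cv2.resize(grab_frame("wrist")[:,:,::-1],(400,300)),cv2.resize(grab_frame("scene")[130:250,330:490,::-1],(400,300),interpolation=2)]))
```

```text
seat x,y,z mm [-0.1  8.6 16.1] tilt 15.09 yaw err 0.09 F xyz [-0.8, -6.6, 3.5] t 8.25
delta [0.0054 0.0001 0.0091] [0.0006 0.0424 0.0007]
delta [0.0109 0.0001 0.0177] [0.0005 0.0841 0.0008]
delta [0.0166 0.0001 0.027 ] [0.0005 0.1258 0.0008]
```

View pics/w5.png

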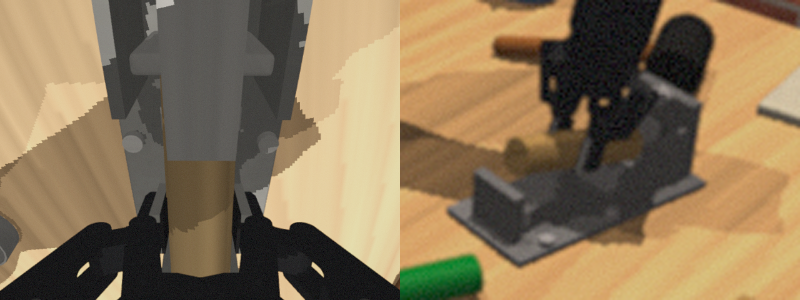

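The roller end is under the strip on the plate, pushed back about 22 mm (Fy -6.6 N). The far end is free above the wall's inner side. Next I'll tip it level.

{"op": "play_rows", "data": {
  "deltas": [
    [0.003, 0, 0.005, 0, 0.021, 0, 1],
    [0.0054, 0, 0.0091, 0, 0.0424, 0, 1],
    [0.008, 0, 0.0134, 0, 0.063, 0, 1],
    [0.0109, 0, 0.0177, 0, 0.0841, 0, 1],
    [0.0109, 0, 0.0177, 0, 0.0841, 0, 1],
    [0.0109, 0, 0.0177, 0, 0.0841, 0, 1]
  ]
}}

```text
clock: 8.95
position: [0.5601, 0.2509, 0.0349]
tool_rot: [3.142, 0.087, 1.368]
force: [-1.1, -5.3, -3.6]
grip_width: 0.0342
finger_force: 60.2
```

Run:
```python
from h import *
where()
plan(*tcp(8.5,2,0))
plan(*tcp(8.5,0.5,0))
```

```text
seat x,y,z mm [-0.2  7.8  6.7] tilt 5.01 yaw err 0.05 F xyz [0.0, -5.4, -3.6] t 8.95
delta [0.0053 0.0004 0.0094] [0.0001 0.0417 0.0004]
delta [0.0056 0.0004 0.0124] [0.0001 0.0417 0.0004]
```

{"op": "play_rows", "data": {
  "deltas": [
    [0.003, 0, 0.004, 0, 0.02, 0, 1],
    [0.0055, 0, 0.0085, 0, 0.0417, 0, 1],
    [0.0055, 0, 0.0115, 0, 0.0417, 0, 1],
    [0.0055, 0, 0.0115, 0, 0.0417, 0, 1],
    [0.0055, 0, 0.0115, 0, 0.0417, 0, 1]
  ]
}}

```text
clock: 9.45
position: [0.5607, 0.253, 0.0292]
tool_rot: [3.141, 0.0, 1.368]
force: [-2.6, -8.4, 2.7]
grip_width: 0.0346
finger_force: 61.2
```

Run:
```python
from h import *
where()
plan(*tcp(1,.5,0))
cv2.imwrite("pics/w6.png",cv2.resize(grab_frame("scene")[130:250,330:490,::-1],(640,480),interpolation=2))
```

```text
seat x,y,z mm [0.  8.5 1.2] tilt 0.02 yaw err 0.06 F xyz [-0.8, -8.8, 2.7] t 9.45
delta [-0.0149 -0.0001  0.0014] [0.0002 0.0002 0.0005]
```

View pics/w6.png

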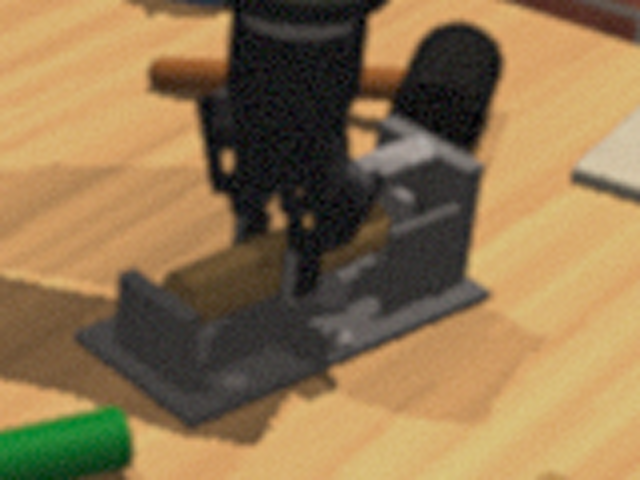

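The roller is level, inside the wall with a gap. I'll ease it back to the wall.

{"op": "play_rows", "data": {
  "deltas": [
    [-0.004, 0, 0, 0, 0, 0, 1],
    [-0.008, 0, 0, 0, 0, 0, 1],
    [-0.011, 0, 0, 0, 0, 0, 1],
    [-0.014, 0, 0.001, 0, 0, 0, 1],
    [-0.014, 0, 0.001, 0, 0, 0, 1],
    [-0.014, 0, 0.001, 0, 0, 0, 1]
  ]
}}

```text
clock: 10.1
position: [0.5597, 0.248, 0.0291]
tool_rot: [3.14, -0.002, 1.369]
force: [-1.1, -1.0, 5.0]
grip_width: 0.0343
finger_force: 61.3
```

Run:
```python
from h import *
where()
```

```text
seat x,y,z mm [-0.   3.3  1.1] tilt -0.12 yaw err 0.13 F xyz [-0.8, -1.2, 5.0] t 10.1
```

{"op": "play_rows", "data": {
  "deltas": [
    [0, 0, 0, 0, 0, 0, 0.5],
    [0, 0, 0, 0, 0, 0, 0],
    [0, 0, 0, 0, 0, 0, 0],
    [0, 0, 0, 0, 0, 0, 0],
    [0, 0, 0, 0, 0, 0, 0],
    [0, 0, 0, 0, 0, 0, 0]
  ]
}}

```text
clock: 10.7
position: [0.5594, 0.2474, 0.0287]
tool_rot: [3.141, -0.001, 1.369]
force: [-0.2, -0.4, -0.4]
grip_width: 0.0852
finger_force: 0.0
```

{"op": "play_rows", "data": {
  "deltas": [
    [0, 0, -0.02, 0, 0, 0, 0],
    [0, 0, -0.06, 0, 0, 0, 0],
    [0, 0, -0.15, 0, 0, 0, 0],
    [0, 0, -0.25, 0, 0, 0, 0],
    [-0.1, 0, -0.35, 0, 0, 0, 0],
    [-0.15, 0, -0.4, 0, 0, 0, 0],
    [-0.15, 0, -0.4, 0, 0, 0, 0],
    [-0.15, 0, -0.4, 0, 0, 0, 0]
  ]
}}

```text
clock: 11.5
position: [0.5446, 0.1731, 0.2305]
tool_rot: [3.139, -0.003, 1.367]
force: [-1.0, 0.9, -0.1]
grip_width: 0.0854
finger_force: 0.0
```

Run:
```python
from h import *
where();print(observe()["grip_width"])
a=cv2.resize(grab_frame("scene")[130:250,330:490,::-1],(400,300),interpolation=2);b=cv2.resize(grab_frame("wrist")[:,:,::-1],(400,300))
cv2.imwrite("pics/w7.png",np.hstack([a,b]))
```

```text
seat x,y,z mm [  0.3 -73.1 202.5] tilt -0.17 yaw err 0.03 F xyz [-1.2, 0.7, -0.1] t 11.5
0.0853775118041036
```

View pics/w7.png

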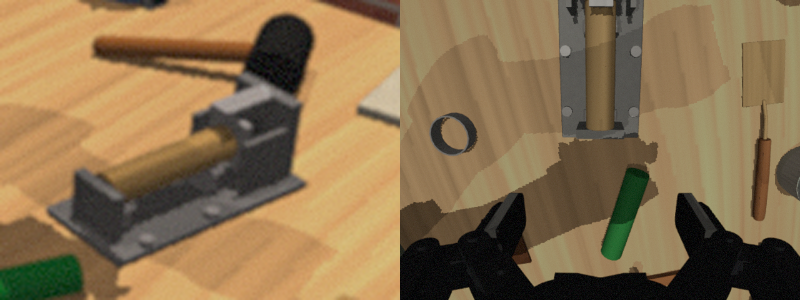

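The roller lies level on both saddles, from the wall (wrist crop (603,128)) to the plate under the strip (600,8). The gripper is clear, so I'm handing the job in.

```bash
python3 -c "
from workcell import *
print(job_done())"
```

```text
the job is handed in; nothing more can be done
None
```

The long roller is fitted in the press head, level on both saddles and held between spring plate and wall, with the gripper clear; I handed the job in at about 11.6 s, and no verdict came back.

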